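# Dispense one flask cap and nudge it aside

### The arm

A 7-joint arm with a two-finger parallel gripper is mounted at the origin on the work surface. World frame = base frame: x ahead of the robot, y to its left, z up, the work surface at z = 0. Lengths are in m, angles in rad, forces in N, time in s.
With the tool pointing down it reaches from about 0.4 to 0.875 m from the base axis. Payload 19.3 kg.
Tool frame: the origin (TCP) lies on the centre line of the jaws, within the pads' length; the fingertips stand 14 mm ahead of it and the grasp point (between the pads) lies 5 mm behind it; x points along the fingers, y is the direction in which the jaws open and shut, and the axes are right-handed (so a half turn about x gives the same grasp; the last joint's range is limited). The gripper opens to 85 mm and grips with 20 to 120 N. Pads are 22 mm wide; open, the fingers measure 114 mm over their backs; the gripper's body (76 mm by 85 mm) begins 54 mm behind the grasp point. The pads swing forward as they close: fully open they stand 13 mm farther back than shut.
Start: joints at [1.145, 0.521, -0.036, 1.599, 0.021, 1.021, -0.113], TCP at [0.218, -0.586, 0.245] pointing down, gripper open.
Joint ranges: [-2.91, 2.91], [-0.3, 2.13], [-1.5, 1.42], [0.17, 2.43], [-1.26, 4.41], [0.16, 1.93], [-2.52, 2.52]. Speed limits (rad/s): [1.89, 1.89, 2.39, 2.39, 3.01, 3.01, 3.01].

### API

Orientations are given as [roll, pitch, yaw] about the fixed x, y, z axes, in that order (R = Rz(yaw) Ry(pitch) Rx(roll)).
In Python, from workcell import monitor, optics, bot gives the robot as it stands.
- The arm moves only by the tool arm_command, never from a script. Its arguments are lists of equal length, an entry for each row: "delta_pos": the shift along the tool's x, y, z as a fraction of full scale, a list of three; "rotation": the turn, a rotation vector about the tool's x, y, z as a fraction of full scale, a list of three. In form: {"delta_pos": [[dx, dy, dz], ...], "rotation": [[wx, wy, wz], ...]}. A call has 1 to 10 rows; each row shifts and turns the pose as measured when the row begins, along the tool's axes as they then stand; what a row does not reach is not made up. Full scale, the value 1, is 30 mm for a shift and 6 degrees for a turn. A row lasts 1/10 s, in which the tool goes at most 50 mm and 8.59 degrees, less where a joint would pass 70% of its speed; a pose out of reach is approached as far as the arm can. A call with a number of a shift or a turn outside -1 to 1 is refused whole. A call with a gripper value outside its range is refused whole. "gripper" is the closure, from -1 (fully open) to 1 (shut), so that 0 is half open, set as the call begins (left out, the last holds). The fingers move at their own pace and stop on an object; "grip_force" is the grip in N (left out, the last holds). Time passes only in rows, so rows that do not move let the fingers close. It gives the time, the measured TCP pose, the force and the opening at its end, in the units of the state.
- monitor.observe(): the state, without advancing time (a new reading comes with each control period).
- optics.grab_frame(name): name is "scene" or "top"; returns the picture (384x512x3 uint8, red, green, blue); there is no depth.
- optics.camera_params(name): a dict with "fx", "fy", "cx", "cy" (pixels), "origin" and "rotation" of the camera in the world. Camera axes: x right, y down, z forward; pixel columns grow to the right and rows downward; lengths in m; the calibration is good to about 2 mm. A picture is of the moment at which its call begins. camera_params takes no time and is no camera call.
- bot.job_done(): hands the job in, once; it reports no verdict.
The state is a dict: "clock": time; "qpos": joint angles; "qd": joint speeds; "joint_efforts": joint torques, N m; "position": TCP position; "tool_rot": TCP orientation; "force": force on the tool from outside, world axes, zero at the start; "moment": the same for the moment, N m; "grip_width": finger opening in m.
Only numpy, scipy, OpenCV 4.12 (cv2) and the standard library are available. Lean on these libraries where they do the work, as an engineer would, in place of code of your own. Each camera call takes 0.05 s, during which the arm holds its last target. There are 200 camera calls.

### The job

Press the plunger of the cap dispenser once, all the way down, so that it ejects a single cap into the trough, and let the plunger come back up. Then, without picking the cap up, push it along the trough right up to the end stop on the side where the flask without a cap lies. Leave the other caps in the magazine, do not press the plunger again, and leave everything else where it is.

Things in the scene. Friction and masses are not known exactly. Their poses are not given: they have to be found in the camera images.
- dispenser: cap dispenser fixed to the bench. Origin: on the bench below the axis of its cap magazine. Own -x points out of the outlet (roughly to the robot), +y to the left-hand trough end, z up. Its level floor is 20 mm above the bench. Behind the magazine is a white body 70 mm wide, to x = +105 mm, deck 70 mm above the bench, carrying the plunger
- trough (a point): on the trough floor before the outlet (dispenser x = -46 mm, y = 0, 20 mm above the bench). The open metal trough runs along the dispenser's y: inside x = -22 to -70 mm, y = -125 to +125 mm. Front and rear rims rise 8 mm above its floor, the two end stops 16 mm. The ejected cap lies here, at about x = -45 mm, y = 0
- plunger (a joint): travel of the plunger in m: 0 up (rest), 0.024 fully down at its hard stop; grows when pressed. Spring: about 2 N to start, 7 N fully down; it returns by itself. A hidden pusher moves twice as far and slides the lowest cap straight out into the trough; after release the next cap drops
- plunger_top (a point): centre of the top of the plunger's round black head, 36 mm across; at rest 109 mm above the bench, fully down 85 mm, 68 mm behind the magazine axis (x = +68 mm of the dispenser). It moves with the plunger straight down
- magazine (a point): fixed point on the magazine axis, 28 mm above the bench: where the centre of the lowest cap sits. The magazine is a white square tube round it, 50 mm (x) by 58 mm (y), open top 92 mm above the bench, sight slot in front; the outlet gate is at its foot, at dispenser x = -22 mm
- left_end (a point): fixed point: where the centre of a cap is when it touches the trough's end stop on the dispenser's +y side (y = +107 mm, 28 mm above the bench)
- right_end (a point): the same at the dispenser's -y side (y = -107 mm)
- cap1_center (a point): centre of the lowest cap in the magazine, the one that comes out: blue ribbed screw cap, a disc 36 mm across and 16 mm high lying flat, 12 g; centre 28 mm above the bench while it lies on the dispenser floor
- cap2_center (a point): centre of the second cap from below, same size, 44 mm above the bench at the start; it drops by 16 mm after the ejection
- cap3_center (a point): centre of the third cap, same size, 60 mm above the bench at the start
- cap4_center (a point): centre of the top cap, same size, 76 mm above the bench at the start
- flask_open: clear flat culture flask with no cap: it lies beside one end of the trough and its narrow round neck (27 mm across, open) shows. Body 110 x 85 x 37 mm tall, neck towards its own -x, ending 101 mm from the origin; origin at the centre of the body's underside. It lies on the left or the right of the dispenser
- flask_capped: the same flask with a blue cap (36 mm across) on its neck, lying at the other side of the dispenser; origin as for the other
- reagent_bottle: small amber screw-lid jar, 52 mm across, 105 mm tall, standing behind one half of the trough; origin at the centre of its underside
- beaker: small clear beaker, 54 mm across, 70 mm tall, standing behind the other half of the trough; origin at the centre of its underside
- dish_stack: stack of three clear dishes, 92 mm across, 45 mm tall, behind the dispenser; origin at the centre of its underside
- tip_box: grey box with a clear lid, 85 x 120 x 65 mm tall, behind the dispenser; origin at the centre of its underside
- tube_rack: white rack, 160 x 60 mm, with four tubes fixed in it, 96 mm tall in all, outside the right-hand flask; origin at the centre of its underside
- pipette: hand pipette lying on the bench on the robot's side of the trough, 235 mm long, 28 mm thick; its own y axis runs along it, tip at -90 mm, button at +143 mm from its origin
Mind the look-alikes: they are no part of the job. What is shaped like the part that bears cap4_center but grey or white is not meant.

How it is judged:
On the way, in this order (a step that is already met when the one before it is completed fails the run):
1. the plunger is pressed fully down and one cap is out in the trough (value of joint plunger above 0.0215 m and x of cap1_center in the frame of dispenser below -0.037 m).
2. the plunger is back up, the ejected cap lies in the trough before the outlet and the next cap has dropped (value of joint plunger below 0.003 m and x of cap1_center in the frame of dispenser below -0.037 m and y of cap1_center in the frame of dispenser between -0.04 and 0.04 m and horizontal distance between cap2_center and magazine below 0.006 m and z of cap2_center in the frame of dispenser below 0.031 m), for 0.1 s.
At the end, for the whole second after the job is handed in: The ejected cap lies flat at rest on the trough floor, within 15 mm of touching the end stop on the side of the uncapped flask; the plunger is up; the second cap has dropped to the foot of the magazine and the other caps are stacked in it (within 6 mm of its axis) (((y of flask_open in the frame of dispenser above 0 m and horizontal distance between cap1_center and left_end below 0.015 m) or (y of flask_open in the frame of dispenser below 0 m and horizontal distance between cap1_center and right_end below 0.015 m)) and z of cap1_center in the frame of dispenser between 0.025 and 0.031 m and angle between cap1_center's own z axis and vertical below 0.1 rad and linear speed of cap1 below 0.01 m/s and value of joint plunger below 0.003 m and horizontal distance between each of cap2_center, cap3_center, cap4_center and magazine below 0.006 m and z of cap2_center in the frame of dispenser below 0.031 m).
It fails at once if the ejected cap is lifted more than 12 mm off the trough floor or tipped up (z of cap1_center in the frame of dispenser above 0.04 m or angle between cap1_center's own z axis and vertical above 0.6 rad).
It fails at once if a second cap is driven out (plunger pressed twice) (x of cap2_center in the frame of dispenser below -0.012 m).
It fails at once if the plunger is pressed again after the cap has been nudged aside ((y of cap1_center in the frame of dispenser above 0.045 m or y of cap1_center in the frame of dispenser below -0.045 m) and value of joint plunger above 0.008 m).
It fails at once if a cap is taken out of the top of the magazine (z of cap2_center in the frame of dispenser above 0.056 m or z of cap3_center in the frame of dispenser above 0.072 m or z of cap4_center in the frame of dispenser above 0.088 m).
It fails at once if a flask or another bystander is moved more than 15 mm (distance of any of flask_open, flask_capped, reagent_bottle, beaker, dish_stack, tip_box, tube_rack, pipette from where it was at the start of the episode above 0.015 m).
It also fails if it takes over 43 s, if anything falls off the work surface, if the arm or the gripper's body presses on something with over 40 N, if the wrist force passes 120 N, or if a joint passes its speed limit or range.

## Working session

There is one attempt and no reset: what is moved stays moved. The work goes in short steps, Python scripts to look and compute and a tool call to move; the robot and the scene stay as the last step left them, time stands still between calls to the robot, and variables do not carry over. Pictures are saved under pics/ and viewed, about 8 in all and at most 12, crops included, and the job is handed in when it is done.

Besides the shell and the picture viewer there is one more tool, called after ">>>" as name(argument=value, ...) on one line, values as JSON. arm_command: Moves the arm, as the interface text tells. Its arguments: {"type":"object","properties":{"delta_pos":{"type":"array","items":{"type":"array","items":{"type":"number"}}},"rotation":{"type":"array","items":{"type":"array","items":{"type":"number"}}},"gripper":{"type":"number"},"grip_force":{"type":"number"}},"required":["delta_pos","rotation"]}

```bash
mkdir -p pics; python3 - <<'E'
from workcell import monitor, optics, bot
import cv2
for n in("scene","top"):
    cv2.imwrite(f"pics/{n}0.png",optics.grab_frame(n)[:,:,::-1]); print(n,optics.camera_params(n))
print(monitor.observe())
E
```

```text
scene {'fx': 415.20742401838527, 'fy': 415.20742401838527, 'cx': 257.8555038613571, 'cy': 192.88517651112198, 'origin': array([0.99682072, 0.34097468, 0.89009165]), 'rotation': array([-2.52114398,  0.01300663,  2.2010434 ])}
top {'fx': 359.5200161107331, 'fy': 359.5200161107331, 'cx': 256.74346618662287, 'cy': 190.35796622728722, 'origin': array([ 0.49965087, -0.01496476,  1.01962849]), 'rotation': array([-3.08632202, -0.00494372, -1.57595471])}
{'clock': 0.1, 'qpos': array([ 1.14481153,  0.52194331, -0.03634229,  1.59990878,  0.02114888,
        1.02108999, -0.11281671]), 'qd': array([-0.00085932, -0.00206838,  0.00043429, -0.00139991,  0.000545  ,
        0.00097535,  0.00084149]), 'joint_efforts': array([ 5.33941769e-03, -9.28488922e+01,  1.98520795e+00, -3.70530403e+01,
        1.82615319e-02,  5.53943435e-03, -6.92136132e-05]), 'position': array([ 0.21760335, -0.58561255,  0.24480513]), 'tool_rot': array([-1.55511805,  1.56982853,  1.9422171 ]), 'force': array([ 0.16284011, -0.59720562,  0.35385462]), 'moment': array([-0.07853742, -0.01443533, -0.00706628]), 'grip_width': 0.08544568416065738}
```

View pics/scene0.png

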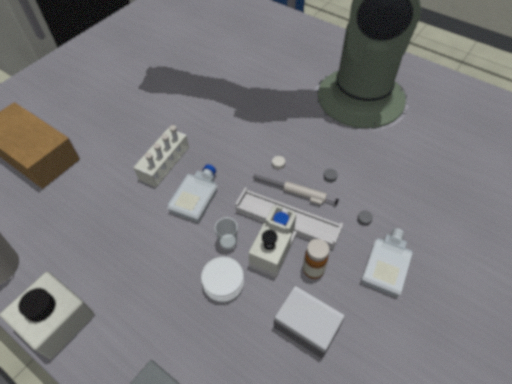

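View pics/top0.png

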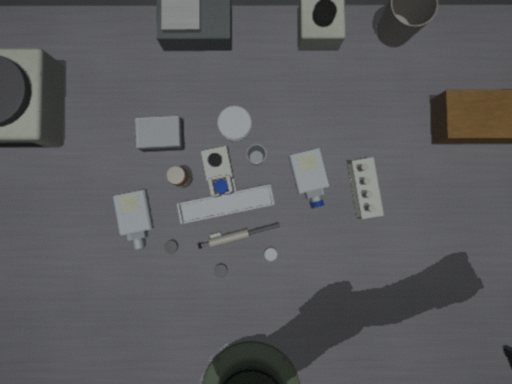

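The scene view shows the dispenser with its magazine at (282,217) and plunger at (269,238). In the top view the plunger is at (215,160), the magazine at (221,187), and the trough runs from (180,212) to (272,195). The left flask at (133,213) has a bare neck. The right flask at (312,180) has a blue cap at (317,200). The loose caps at (171,246), (221,270) and (271,254) are grey or white look-alikes. I'll measure next and confirm in an enlarged crop.

```bash
cat > h.py <<'E'
import numpy as np, cv2
from scipy.spatial.transform import Rotation as R
from workcell import monitor, optics, bot
def ray(n,px,z):
    c=optics.camera_params(n); d=R.from_euler('xyz',c['rotation']).apply([(px[0]-c['cx'])/c['fx'],(px[1]-c['cy'])/c['fy'],1])
    o=np.array(c['origin']); return o+d*(z-o[2])/d[2]
def proj(n,p):
    c=optics.camera_params(n); q=R.from_euler('xyz',c['rotation']).inv().apply(np.array(p)-c['origin'])
    return np.array([c['fx']*q[0]/q[2]+c['cx'],c['fy']*q[1]/q[2]+c['cy']])
def blobs(m,a=15):
    k,l,s,c=cv2.connectedComponentsWithStats(m.astype(np.uint8)); return [(c[i].round(1),s[i,4],s[i,:4]) for i in range(1,k) if s[i,4]>=a]
E
python3 - <<'E'
from h import *
for n,(x0,y0,x1,y1),cap in(("top",(170,125,285,225),.084),("scene",(225,180,350,280),.084)):
    im=optics.grab_frame(n); h=cv2.cvtColor(im,cv2.COLOR_RGB2HSV).astype(int); M=np.zeros(im.shape[:2],bool);M[y0:y1,x0:x1]=1
    for name,m,z in(("blue",(h[...,0]>100)&(h[...,0]<130)&(h[...,1]>150)&M,.084),("black",(h[...,2]<45)&M,.109)):
        for b in blobs(m): print(n,name,b,ray(n,b[0],z).round(4))
    if n=="top":
        m=(h[...,2]>140)&(h[...,1]<50)&M; m=m.astype(np.uint8); m[:180]=0
        cs=max(cv2.findContours(m,0,2)[0],key=cv2.contourArea); print(cv2.minAreaRect(cs))
    big=cv2.resize(im[y0-20:y1+20,x0-40:x1+35,::-1],None,fx=4,fy=4,interpolation=cv2.INTER_CUBIC);cv2.imwrite(f"pics/{n}1.png",big); print(big.shape)
E
```

```text
top blue (array([220.4, 186.1]), np.int32(128), array([214, 180,  13,  13], dtype=int32)) [0.563  0.0748 0.084 ]
top black (array([214.3, 159. ]), np.int32(91), array([209, 154,  11,  11], dtype=int32)) [0.6305 0.088  0.109 ]
((226.94586181640625, 203.32154846191406), (20.260557174682617, 91.2062759399414), 78.31063079833984)
(560, 760, 3)
scene blue (array([280.8, 217.6]), np.int32(115), array([274, 213,  14,  11], dtype=int32)) [0.5632 0.0766 0.084 ]
scene black (array([269. , 239.1]), np.int32(162), array([263, 231,  13,  18], dtype=int32)) [0.6362 0.0949 0.109 ]
(560, 800, 3)
```

View pics/top1.png

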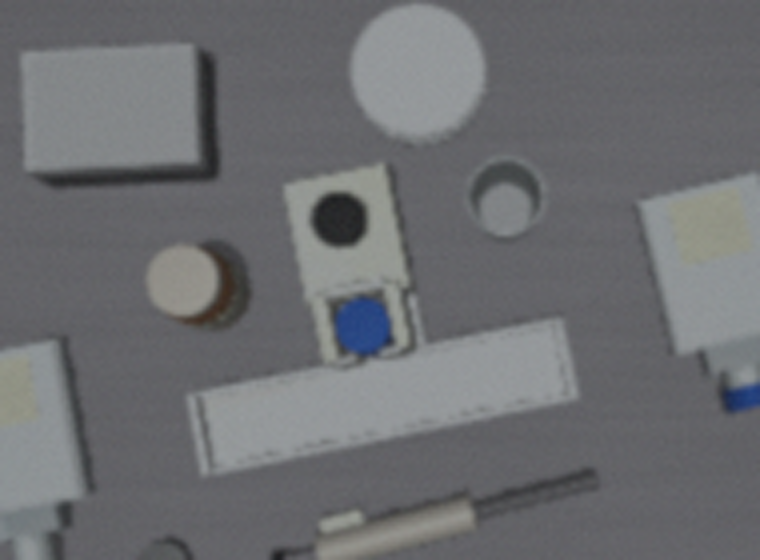

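```bash
cat >> h.py <<'E'
D0=np.array([.563,.0755,0]); YAW=.2; RD=R.from_euler('z',YAW)
def d2w(p): return D0+RD.apply(p)
def w2d(p): return RD.inv().apply(np.array(p)-D0)
def tool():
    s=monitor.observe(); return s,R.from_euler('xyz',s['tool_rot'])
E
python3 - <<'E'
from h import *
s,r=tool(); print(r.as_matrix().round(3))
tgt=RD.as_matrix()
# desired: tool x down, tool y along +-dispenser y
for sg in(1,-1):
    y=RD.apply([0,sg,0]); x=np.array([0,0,-1.]); T=R.from_matrix(np.c_[x,y,np.cross(x,y)]); print(sg,(r.inv()*T).as_rotvec(degrees=True).round(1))
print('trough centre', w2d(ray('top',(226.95,203.3),.027)).round(4))
rc=cv2.boxPoints(((226.95,203.3),(20.26,91.2),78.31))
for p in rc: print(w2d(ray('top',p,.03)).round(4))
for n,p,z in(('bottle',(176.5,175.5),.105),('beaker',(257,153),.07),('flaskL',(132,213),.037),('flaskR',(309,172),.037),('neckL',(139,243),.02)): print(n,w2d(ray('top',p,z)).round(3))
print(d2w([.068,0,.109]),d2w([-.046,-.05,.03]),d2w([-.046,.107,.03]))
E
```

```text
[[-0.     0.348 -0.937]
 [ 0.001 -0.937 -0.348]
 [-1.    -0.001  0.   ]]
1 [-1.711e+02 -1.000e-01  0.000e+00]
-1 [8.9 0.  0. ]
trough centre [-0.0456 -0.0043  0.027 ]
[-0.0177  0.1207  0.03  ]
[-0.0178 -0.1301  0.03  ]
[-0.0737 -0.1299  0.03  ]
[-0.0733  0.1202  0.03  ]
bottle [0.047 0.102 0.105]
beaker [ 0.068 -0.112  0.07 ]
flaskL [-0.019  0.253  0.037]
flaskR [-0.008 -0.243  0.037]
neckL [-0.103  0.255  0.02 ]
[0.62964453 0.08900951 0.109     ] [0.5278504  0.01735788 0.03      ] [0.49665932 0.17122833 0.03      ]
```

>>> arm_command(delta_pos=[[0,0,0],[0,-0.5,-0.5],[0,-0.95,-0.9],[0,-0.95,-0.9],[0,-0.95,-0.9],[0,-0.95,-0.9],[0,-0.95,-0.9],[0,-0.95,-0.9],[0,-0.95,-0.9],[0,-0.95,-0.9]], rotation=[[0.8,0,0],[0.7,0,0],[0,0,0],[0,0,0],[0,0,0],[0,0,0],[0,0,0],[0,0,0],[0,0,0],[0,0,0]], gripper=1, grip_force=40)

```text
clock: 1.2
position: [0.3987, -0.2956, 0.2432]
tool_rot: [-0.346, 1.568, 2.978]
force: [0.4, -1.6, -0.0]
grip_width: 0.0002
```

```bash
sed -i 's/\.0755,0\]/.0745,0]/' h.py; cat > st.py <<'E'
from h import *
import sys
s,r=tool(); p=s['position']; print(s['clock'],'world',p.round(4),'disp',w2d(p).round(4),'F',s['force'].round(1),'w',round(s['grip_width'],4),'q',s['qpos'].round(2))
y=RD.apply([0,-1,0]); x=np.array([0,0,-1.]); T=R.from_matrix(np.c_[x,y,np.cross(x,y)])
print('rot to vertical (deg, tool)',(r.inv()*T).as_rotvec(degrees=True).round(1))
if len(sys.argv)>1: print('delta tool mm',(1000*r.inv().apply(d2w(list(map(float,sys.argv[1:4])))-p)).round(1))
E
python3 st.py .068 0 .2
```

```text
1.2 world [ 0.3987 -0.2956  0.2432] disp [-0.2346 -0.3301  0.2432] F [ 0.4 -1.6 -0. ] w 0.0002 q [ 0.59  0.32 -0.1   1.93  0.04  0.89 -0.91]
rot to vertical (deg, tool) [-1.   0.1  0.1]
delta tool mm [  42.8 -335.1 -297. ]
```

>>> arm_command(delta_pos=[[0,-1,-0.88],[0,-1,-0.88],[0,-1,-0.88],[0,-1,-0.88],[0,-1,-0.88],[0,-1,-0.88],[0,-1,-0.88],[0.1,-1,-0.88],[0.2,-1,-0.88],[0.3,-1,-0.88]], rotation=[[-0.1,0,0],[0,0,0],[0,0,0],[0,0,0],[0,0,0],[0,0,0],[0,0,0],[0,0,0],[0,0,0],[0,0,0]])

```text
clock: 2.2
position: [0.607, 0.0648, 0.2258]
tool_rot: [1.77, 1.57, -1.178]
force: [1.0, -1.4, 0.9]
grip_width: -0.0003
```

```bash
python3 st.py .068 0 .2
```

```text
2.2 world [0.607  0.0648 0.2258] disp [ 0.0412 -0.0182  0.2258] F [ 1.  -1.4  0.9] w -0.0003 q [-0.06  0.52 -0.2   1.65  0.12  0.98 -1.69]
rot to vertical (deg, tool) [-0.4 -0.  -0. ]
delta tool mm [ 25.7 -18.4 -26.7]
```

>>> arm_command(delta_pos=[[0.3,-0.4,-0.6],[0.5,-0.25,-0.35],[0.6,-0.05,-0.05],[0.6,0,0],[0.5,0,0],[0,0,0],[0,0,0]], rotation=[[0,0,0],[0,0,0],[0,0,0],[0,0,0],[0,0,0],[0,0,0],[0,0,0]])

```text
clock: 2.9
position: [0.634, 0.1003, 0.1454]
tool_rot: [-0.967, 1.568, 2.375]
force: [1.0, 0.0, 0.7]
grip_width: -0.0001
```

```bash
python3 st.py .068 0 .123; python3 - <<'E'
from h import *
n='scene';im=optics.grab_frame(n)
cv2.imwrite('pics/s2.png',cv2.resize(im[150:300,190:360,::-1],None,fx=4,fy=4,interpolation=cv2.INTER_CUBIC))
E
```

```text
2.9 world [0.634  0.1003 0.1454] disp [0.0747 0.0112 0.1454] F [1.  0.  0.7] w -0.0001 q [-0.12  0.67 -0.2   1.63  0.15  0.86 -1.75]
rot to vertical (deg, tool) [0.1 0.1 0.1]
delta tool mm [22.4 11.2  6.7]
```

View pics/s2.png

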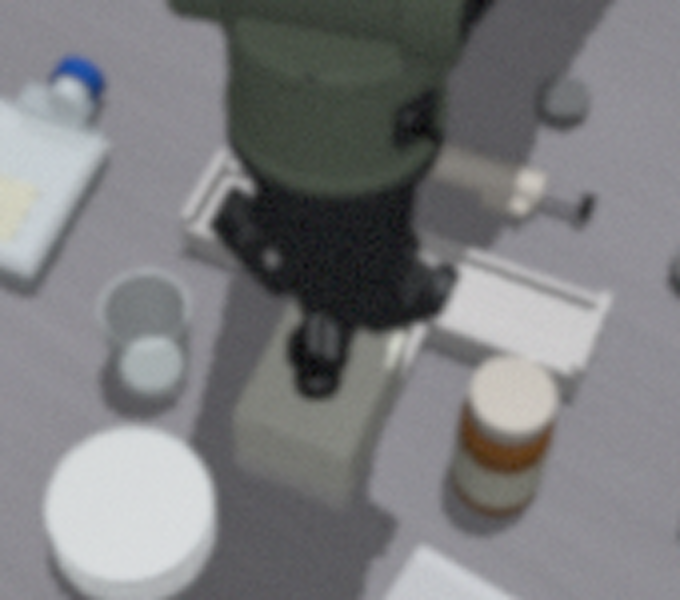

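The crop shows the closed fingers directly above the black plunger head at crop (318,370). The bottle and beaker are clear of the arm. I'll correct the offset of about 11 mm, then press.

>>> arm_command(delta_pos=[[0,0.37,0.22],[0,0,0],[0.4,0,0],[0.3,0,0],[0,0,0]], rotation=[[0,0,0],[0,0,0],[0,0,0],[0,0,0],[0,0,0]])

```text
clock: 3.45
position: [0.6302, 0.086, 0.1252]
tool_rot: [-2.384, 1.568, 0.957]
force: [0.1, -0.2, -0.1]
grip_width: 0.0002
```

```bash
python3 st.py .068 0 .099
```

```text
3.45 world [0.6302 0.086  0.1252] disp [ 0.0681 -0.0021  0.1252] F [ 0.1 -0.2 -0.1] w 0.0002 q [-0.1   0.68 -0.19  1.66  0.16  0.81 -1.73]
rot to vertical (deg, tool) [-0.  -0.1  0.1]
delta tool mm [26.2 -2.1  0.2]
```

>>> arm_command(delta_pos=[[0.15,-0.05,0],[0.15,0,0],[0.15,0,0],[0.15,0,0],[0.15,0,0],[0.1,0,0],[0,0,0]], rotation=[[0,0,0],[0,0,0],[0,0,0],[0,0,0],[0,0,0],[0,0,0],[0,0,0]])

```text
clock: 4.15
position: [0.6302, 0.0876, 0.099]
tool_rot: [-2.801, 1.569, 0.54]
force: [-5.0, -0.7, 11.5]
grip_width: -0.0001
```

```bash
python3 st.py .068 0 .099
```

```text
4.15 world [0.6302 0.0876 0.099 ] disp [ 0.0685 -0.0005  0.099 ] F [-5.  -0.7 11.5] w -0.0001 q [-0.11  0.72 -0.18  1.67  0.17  0.77 -1.75]
rot to vertical (deg, tool) [-0.  -0.1  0. ]
delta tool mm [ 0.  -0.5  0.5]
```

>>> arm_command(delta_pos=[[0.05,0,0],[0.05,0,0]], rotation=[[0,0,0],[0,0,0]])

```text
clock: 4.35
position: [0.6303, 0.0877, 0.0986]
tool_rot: [-3.113, 1.568, 0.228]
force: [-14.0, -2.9, 36.4]
grip_width: -0.0001
```

```bash
python3 st.py .068 0 .099;  python3 - <<'E'
from h import *
im=optics.grab_frame('scene');h=cv2.cvtColor(im,cv2.COLOR_RGB2HSV).astype(int)
print(proj('scene',d2w([-.045,0,.036])),blobs((h[...,0]>100)&(h[...,0]<130)&(h[...,1]>130),5))
E
```

```text
4.35 world [0.6303 0.0877 0.0986] disp [ 0.0686 -0.0005  0.0986] F [-14.   -2.9  36.4] w -0.0001 q [-0.11  0.72 -0.18  1.67  0.17  0.77 -1.75]
rot to vertical (deg, tool) [-0.  -0.2  0. ]
delta tool mm [-0.4 -0.5  0.6]
[286.65263715 213.32665667] [(array([210.3, 167.8]), np.int32(43), array([205, 165,  10,   8], dtype=int32))]
```

Force climbed to 36 N with no further motion, so the plunger is on its hard stop. I'll release straight up.

>>> arm_command(delta_pos=[[-0.2,0,0],[-0.3,0,0],[-0.3,0,0],[-0.5,0,0],[-0.8,0,0],[-1,0,0],[-1,0.5,0],[-0.8,1,0],[0,1,0],[0,0.8,0]], rotation=[[0,0,0],[0,0,0],[0,0,0],[0,0,0],[0,0,0],[0,0,0],[0,0,0],[0,0,0],[0,0,0],[0,0,0]])

```text
clock: 5.4
position: [0.6497, -0.0064, 0.2576]
tool_rot: [-2.738, 1.565, 0.612]
force: [-0.5, 1.1, -0.5]
grip_width: -0.0004
```

```bash
python3 st.py -.046 -.075 .21
```

```text
5.4 world [ 0.6497 -0.0064  0.2576] disp [ 0.0689 -0.0966  0.2576] F [-0.5  1.1 -0.5] w -0.0004 q [ 0.05  0.55 -0.2   1.51  0.11  1.08 -1.54]
rot to vertical (deg, tool) [ 0.5 -0.3  0.1]
delta tool mm [ 47.  -22.4 115. ]
```

>>> arm_command(delta_pos=[[0,0,0.6],[0,0,1],[0,0,1],[0,0,0.8],[0,0,0.3],[0,0,0],[0,0,0]], rotation=[[0,0,0],[0,0.6,0],[0,0.7,0],[0,0.7,0],[0,0.7,0],[0,0.4,0],[0,0,0]])

```text
clock: 6.1
position: [0.5375, -0.034, 0.2542]
tool_rot: [3.137, 1.224, 0.198]
force: [0.4, -0.4, -0.2]
grip_width: -0.0001
```

```bash
python3 st.py -.051 -.065 .1; python3 - <<'E'
from h import *
for n in('scene','top'):
    im=optics.grab_frame(n);h=cv2.cvtColor(im,cv2.COLOR_RGB2HSV).astype(int)
    for b in blobs((h[...,0]>100)&(h[...,0]<130)&(h[...,1]>130),5): print(n,b,w2d(ray(n,b[0],.036)).round(4),w2d(ray(n,b[0],.068)).round(4))
    u,v=proj(n,d2w([-.02,0,.03])).astype(int)
    cv2.imwrite(f'pics/{n}3.png',cv2.resize(im[v-60:v+60,u-75:u+75,::-1],None,fx=5,fy=5,interpolation=cv2.INTER_CUBIC))
E
```

```text
6.1 world [ 0.5375 -0.034   0.2542] disp [-0.0466 -0.1013  0.2542] F [ 0.4 -0.4 -0.2] w -0.0001 q [ 0.22  0.25 -0.27  2.07  0.02  0.49 -1.41]
rot to vertical (deg, tool) [  0.1 -19.9  -0.1]
delta tool mm [143.5 -36.5  56.4]
scene (array([210.3, 167.8]), np.int32(43), array([205, 165,  10,   8], dtype=int32)) [-0.0947 -0.2387  0.036 ] [-0.0733 -0.2232  0.068 ]
scene (array([282. , 217.6]), np.int32(105), array([275, 210,  12,  15], dtype=int32)) [-0.029  -0.0056  0.036 ] [-0.01    0.0012  0.068 ]
top (array([220.4, 185.8]), np.int32(129), array([214, 180,  13,  13], dtype=int32)) [0.0049 0.004  0.036 ] [0.0022 0.0015 0.068 ]
top (array([225.2, 202.7]), np.int32(108), array([220, 197,  12,  12], dtype=int32)) [-0.0431  0.0004  0.036 ] [-0.0443 -0.0021  0.068 ]
top (array([317. , 203.7]), np.int32(52), array([311, 201,  12,   6], dtype=int32)) [-0.0969 -0.245   0.036 ] [-0.0964 -0.2394  0.068 ]
```

View pics/scene3.png

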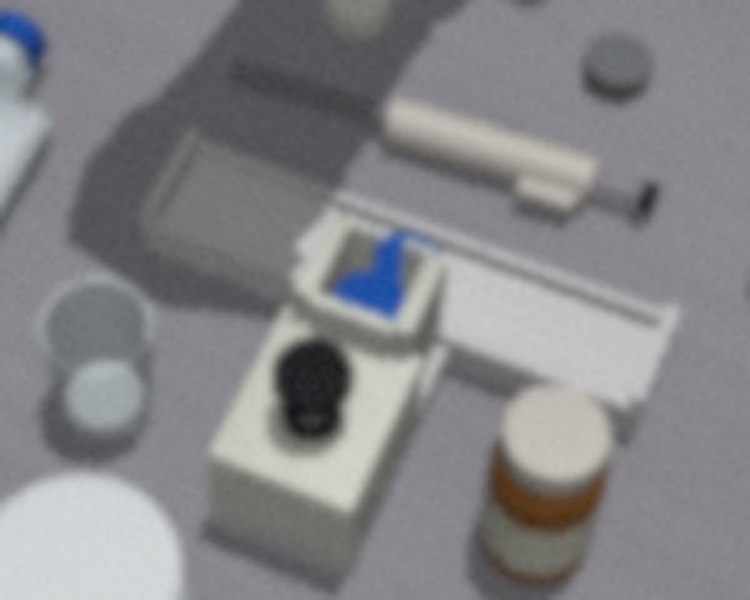

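The crop shows the plunger up and the stack dropped in the magazine. The blue cap is partly visible in the trough in front of the outlet; the top view puts it at dispenser (-0.043, 0.000). Next I'll lower the tilted, closed fingers to its right.

>>> arm_command(delta_pos=[[0.6,-0.2,0.3],[0.9,-0.25,0.38],[0.9,-0.25,0.38],[0.9,-0.25,0.38],[0.8,-0.2,0.3],[0.3,-0.05,0.1],[0,0,0],[0,0,0]], rotation=[[0,0,0],[0,0,0],[0,0,0],[0,0,0],[0,0,0],[0,0,0],[0,0,0],[0,0,0]])

```text
clock: 7.0
position: [0.5306, -0.0016, 0.1231]
tool_rot: [3.116, 1.235, 0.181]
force: [-1.0, -1.0, -0.7]
grip_width: -0.0003
```

```bash
python3 st.py -.051 -.06 .04
```

```text
7.0 world [ 0.5306 -0.0016  0.1231] disp [-0.0468 -0.0681  0.1231] F [-1.  -1.  -0.7] w -0.0003 q [ 0.09  0.46 -0.23  2.2   0.47  0.17 -1.91]
rot to vertical (deg, tool) [  0.4 -19.2  -0.4]
delta tool mm [77.  -8.8 31.2]
```

Joint 6 is at 0.17, close to its 0.16 limit, so I'll cut the tilt to about 8°.

>>> arm_command(delta_pos=[[-0.2,0,0],[0,0,0],[0,0,0],[0,0,0],[0,0,0]], rotation=[[0,-0.5,0],[0,-0.6,0],[0,-0.5,0],[0,-0.3,0],[0,0,0]])

```text
clock: 7.5
position: [0.5305, -0.001, 0.1327]
tool_rot: [3.097, 1.442, 0.162]
force: [-0.5, -0.9, 0.2]
grip_width: -0.0003
```

```bash
python3 st.py -.048 -.06 .04
```

```text
7.5 world [ 0.5305 -0.001   0.1327] disp [-0.0468 -0.0675  0.1327] F [-0.5 -0.9  0.2] w -0.0003 q [ 0.19  0.51 -0.39  2.03  0.36  0.53 -1.81]
rot to vertical (deg, tool) [ 0.4 -7.4 -0.3]
delta tool mm [91.7 -8.  13.1]
```

>>> arm_command(delta_pos=[[0.4,-0.05,0.06],[0.6,-0.05,0.08],[0.6,0,0.08],[0.5,0,0.07],[0,0,0],[0,0,0]], rotation=[[0,0,0],[0,0,0],[0,0,0],[0,0,0],[0,0,0],[0,0,0]])

```text
clock: 8.1
position: [0.5289, 0.0021, 0.0664]
tool_rot: [3.104, 1.437, 0.17]
force: [-0.4, 0.2, 0.1]
grip_width: -0.0002
```

```bash
python3 st.py -.048 -.06 .04
```

```text
8.1 world [0.5289 0.0021 0.0664] disp [-0.0478 -0.0642  0.0664] F [-0.4  0.2  0.1] w -0.0002 q [ 0.11  0.61 -0.29  2.08  0.46  0.37 -1.9 ]
rot to vertical (deg, tool) [ 0.4 -7.6 -0.3]
delta tool mm [26.1 -4.4  3.7]
```

>>> arm_command(delta_pos=[[0.35,0,0.05],[0.3,0,0.05],[0.2,0,0.02],[0,0,0],[0,0,0]], rotation=[[0,0,0],[0,0,0],[0,0,0],[0,0,0],[0,0,0]])

```text
clock: 8.6
position: [0.5293, 0.0018, 0.0397]
tool_rot: [3.103, 1.435, 0.169]
force: [0.2, 1.2, -0.6]
grip_width: -0.0
```

```bash
python3 st.py -.048 .07 .039;python3 - <<'E'
from h import *
for n in('top','scene'):
    im=optics.grab_frame(n);u,v=proj(n,d2w([-.03,-.02,.03])).astype(int)
    cv2.imwrite(f'pics/{n}4.png',cv2.resize(im[v-50:v+50,u-65:u+65,::-1],None,fx=3,fy=3,interpolation=cv2.INTER_CUBIC))
cv2.imwrite('pics/b4.png',np.vstack([cv2.imread('pics/top4.png'),cv2.imread('pics/scene4.png')]))
E
```

```text
8.6 world [0.5293 0.0018 0.0397] disp [-0.0474 -0.0645  0.0397] F [ 0.2  1.2 -0.6] w -0.0 q [ 0.07  0.66 -0.25  2.08  0.49  0.31 -1.93]
rot to vertical (deg, tool) [ 0.4 -7.8 -0.3]
delta tool mm [ 1.000e-01 -1.345e+02 -3.000e-01]
```

View pics/b4.png

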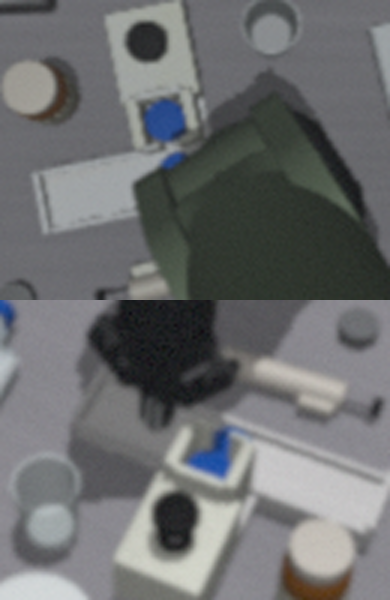

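The fingers are in the trough to the right of the cap, with the magazine, bottle and beaker all clear. I'll push toward +y (tool -y).

>>> arm_command(delta_pos=[[0,-0.2,0],[0,-0.3,0],[0,-0.33,0],[0,-0.33,0],[0,-0.33,0],[0,-0.33,0],[0,-0.33,0],[0,-0.33,0],[0,-0.2,0],[0,0,0]], rotation=[[0,0,0],[0,0,0],[0,0,0],[0,0,0],[0,0,0],[0,0,0],[0,0,0],[0,0,0],[0,0,0],[0,0,0]])

```text
clock: 9.7
position: [0.5116, 0.0895, 0.0404]
tool_rot: [3.109, 1.433, 0.176]
force: [-0.5, 0.7, -0.0]
grip_width: -0.0003
```

```bash
cat > look.py <<'E'
from h import *
for n in('scene','top'):
    im=optics.grab_frame(n);h=cv2.cvtColor(im,cv2.COLOR_RGB2HSV).astype(int)
    for b in blobs((h[...,0]>100)&(h[...,0]<130)&(h[...,1]>130),5): print(n,b,w2d(ray(n,b[0],.036)).round(4),w2d(ray(n,b[0],.068)).round(4))
E
python3 st.py -.048 .07 .039; python3 look.py
```

```text
9.7 world [0.5116 0.0895 0.0404] disp [-0.0474  0.0249  0.0404] F [-0.5  0.7 -0. ] w -0.0003 q [-0.16  0.65 -0.18  2.11  0.47  0.28 -2.11]
rot to vertical (deg, tool) [ 0.5 -7.9 -0.2]
delta tool mm [  1.2 -45.1   0.4]
scene (array([281.8,   0.9]), np.int32(23), array([276,   0,  10,   4], dtype=int32)) [-0.9176 -0.3784  0.036 ] [-0.8653 -0.3577  0.068 ]
scene (array([210.3, 167.8]), np.int32(43), array([205, 165,  10,   8], dtype=int32)) [-0.0947 -0.2387  0.036 ] [-0.0733 -0.2232  0.068 ]
scene (array([280.9, 219.8]), np.int32(56), array([275, 217,  12,   7], dtype=int32)) [-0.0221 -0.0056  0.036 ] [-0.0034  0.0012  0.068 ]
scene (array([307.5, 223.5]), np.int32(148), array([301, 217,  14,  14], dtype=int32)) [-0.0386  0.0566  0.036 ] [-0.0193  0.061   0.068 ]
top (array([220.7, 185.8]), np.int32(118), array([215, 180,  12,  13], dtype=int32)) [0.0048 0.0032 0.036 ] [0.002  0.0007 0.068 ]
top (array([317. , 203.8]), np.int32(50), array([312, 201,  11,   6], dtype=int32)) [-0.0972 -0.2449  0.036 ] [-0.0966 -0.2394  0.068 ]
```

>>> arm_command(delta_pos=[[0,-0.2,0],[0,-0.3,0],[0,-0.3,0],[0,-0.3,0],[0,-0.2,0],[0,-0.15,0],[0,0,0]], rotation=[[0,0,0],[0,0,0],[0,0,0],[0,0,0],[0,0,0],[0,0,0],[0,0,0]])

```text
clock: 10.5
position: [0.5022, 0.134, 0.0402]
tool_rot: [3.105, 1.433, 0.17]
force: [-0.2, -1.5, 0.3]
grip_width: 0.0002
```

```bash
python3 st.py -.048 .075 .039; python3 look.py
```

```text
10.5 world [0.5022 0.134  0.0402] disp [-0.0477  0.0704  0.0402] F [-0.2 -1.5  0.3] w 0.0002 q [-0.28  0.65 -0.15  2.11  0.46  0.28 -2.19]
rot to vertical (deg, tool) [ 0.4 -7.9 -0.3]
delta tool mm [ 1.1 -4.6  0.4]
scene (array([281.8,   1. ]), np.int32(25), array([276,   0,  10,   4], dtype=int32)) [-0.917  -0.3782  0.036 ] [-0.8647 -0.3574  0.068 ]
scene (array([299.2,   4.1]), np.int32(59), array([296,   0,   7,  10], dtype=int32)) [-0.9231 -0.3103  0.036 ] [-0.8706 -0.2921  0.068 ]
scene (array([210.3, 167.7]), np.int32(42), array([205, 165,  10,   8], dtype=int32)) [-0.095  -0.2388  0.036 ] [-0.0736 -0.2233  0.068 ]
scene (array([280.8, 219.8]), np.int32(67), array([274, 217,  13,   8], dtype=int32)) [-0.022  -0.0058  0.036 ] [-0.0033  0.001   0.068 ]
scene (array([325.3, 230.4]), np.int32(153), array([319, 224,  14,  14], dtype=int32)) [-0.038   0.1017  0.036 ] [-0.0187  0.1045  0.068 ]
top (array([220.5, 185.8]), np.int32(129), array([214, 180,  13,  13], dtype=int32)) [0.0049 0.0038 0.036 ] [0.0021 0.0012 0.068 ]
top (array([317. , 203.7]), np.int32(49), array([312, 201,  11,   6], dtype=int32)) [-0.0969 -0.245   0.036 ] [-0.0964 -0.2394  0.068 ]
```

>>> arm_command(delta_pos=[[0,-0.1,0],[0,-0.1,0],[0,0,0]], rotation=[[0,0,0],[0,0,0],[0,0,0]])

```text
clock: 10.9
position: [0.5012, 0.1386, 0.0401]
tool_rot: [3.102, 1.433, 0.164]
force: [0.0, -0.0, 0.0]
grip_width: 0.0002
```

```bash
python3 st.py -.048 .075 .039
```

```text
10.9 world [0.5012 0.1386 0.0401] disp [-0.0479  0.0751  0.0401] F [ 0. -0.  0.] w 0.0002 q [-0.29  0.65 -0.15  2.11  0.46  0.28 -2.2 ]
rot to vertical (deg, tool) [ 0.2 -7.9 -0.3]
delta tool mm [1.  0.1 0.3]
```

>>> arm_command(delta_pos=[[0,-0.08,0],[0,-0.08,0],[0,0,0]], rotation=[[0,0,0],[0,0,0],[0,0,0]])

```text
clock: 11.2
position: [0.5001, 0.142, 0.0399]
tool_rot: [3.088, 1.434, 0.148]
force: [0.8, -2.9, 0.0]
grip_width: 0.0001
```

```bash
python3 st.py -.048 .075 .039
```

```text
11.2 world [0.5001 0.142  0.0399] disp [-0.0482  0.0786  0.0399] F [ 0.8 -2.9  0. ] w 0.0001 q [-0.3   0.65 -0.14  2.11  0.45  0.28 -2.21]
rot to vertical (deg, tool) [ 0.1 -7.8 -0.4]
delta tool mm [ 1.   3.6 -0.1]
```

The reaction of -2.9 N and the travel shortening suggest the cap is against the stop. I'll back off sideways first, then go up and out.

>>> arm_command(delta_pos=[[0,0.2,0],[0,0.3,0],[0,0.2,0],[-0.4,0,0],[-0.8,0,0],[-1,0,0],[-1,0,0],[-1,0.8,0],[-0.5,1,0],[0,1,0]], rotation=[[0,0,0],[0,0,0],[0,0,0],[0,0,0],[0,0,0],[0,0,0],[0,0,0],[0,0,0],[0,0,0],[0,0,0]])

```text
clock: 12.2
position: [0.5006, 0.0356, 0.1907]
tool_rot: [3.087, 1.433, 0.155]
force: [-0.1, 0.4, -1.2]
grip_width: 0.0
```

>>> arm_command(delta_pos=[[0,1,0],[0,1,0],[0,1,0],[0,1,0],[0,1,0],[0,1,0],[0,1,0],[0,0.5,0],[0,0,0]], rotation=[[0,0,0],[0,0,0],[0,0,0],[0,0,0],[0,0,0],[0,0,0],[0,0,0],[0,0,0],[0,0,0]])

```text
clock: 13.1
position: [0.5465, -0.198, 0.2028]
tool_rot: [3.069, 1.425, 0.134]
force: [-0.2, 1.2, 0.3]
grip_width: 0.0002
```

```bash
python3 st.py; python3 look.py; python3 - <<'E'
from h import *
im=optics.grab_frame('top'); cv2.imwrite('pics/top5.png',cv2.resize(im[110:270,100:350,::-1],None,fx=3,fy=3,interpolation=cv2.INTER_CUBIC))
E
```

```text
13.1 world [ 0.5465 -0.198   0.2028] disp [-0.0703 -0.2638  0.2028] F [-0.2  1.2  0.3] w 0.0002 q [ 0.56  0.47 -0.37  1.85  0.17  0.72 -1.26]
rot to vertical (deg, tool) [ 0.4 -8.3 -0.6]
scene (array([281.6,   0.8]), np.int32(24), array([275,   0,  12,   4], dtype=int32)) [-0.918  -0.3794  0.036 ] [-0.8657 -0.3586  0.068 ]
scene (array([299.2,   4.1]), np.int32(59), array([296,   0,   7,  10], dtype=int32)) [-0.9231 -0.3103  0.036 ] [-0.8706 -0.2921  0.068 ]
scene (array([210.2, 167.7]), np.int32(41), array([204, 165,  12,   8], dtype=int32)) [-0.0949 -0.2391  0.036 ] [-0.0735 -0.2236  0.068 ]
scene (array([280.6, 219.8]), np.int32(65), array([274, 217,  13,   7], dtype=int32)) [-0.0218 -0.0063  0.036 ] [-0.0031  0.0005  0.068 ]
scene (array([328.6, 231.2]), np.int32(145), array([322, 225,  14,  14], dtype=int32)) [-0.0391  0.1096  0.036 ] [-0.0198  0.112   0.068 ]
top (array([220.5, 185.8]), np.int32(128), array([214, 180,  13,  13], dtype=int32)) [0.0049 0.0038 0.036 ] [0.0021 0.0012 0.068 ]
top (array([316.2, 204.4]), np.int32(30), array([312, 203,  11,   4], dtype=int32)) [-0.0984 -0.2424  0.036 ] [-0.0977 -0.237   0.068 ]
top (array([186.7, 210.3]), np.int32(116), array([181, 205,  12,  12], dtype=int32)) [-0.042   0.1073  0.036 ] [-0.0433  0.1014  0.068 ]
```

View pics/top5.png

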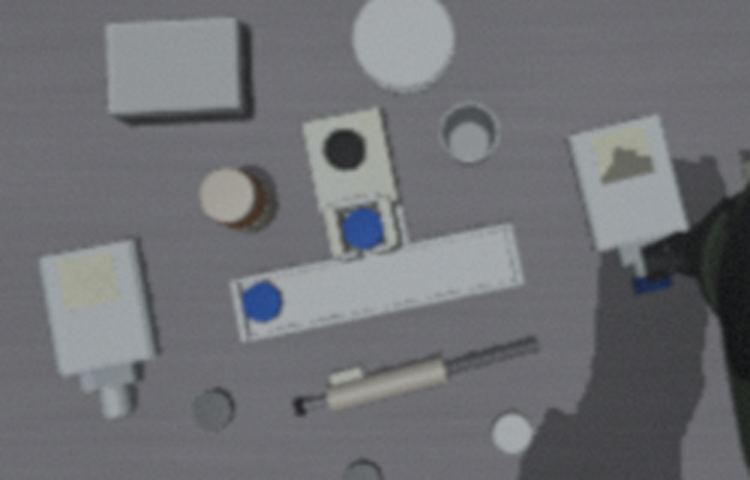

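The cap at crop (263,301) lies against the left stop, beside the uncapped flask. It measures y = +0.107 m in the dispenser frame. Everything else is where it was.

```bash
python3 -c "
from workcell import bot; print(bot.job_done())"
```

```text
the job is handed in; nothing more can be done
None
```

The job is handed in. I pressed the plunger once to its hard stop; the force rose to 36 N with no further travel. It ejected one blue cap, and after release the plunger came back up and the next cap dropped. I then pushed the cap with the closed fingers to the left end stop, on the side of the uncapped flask.

**Last checks:**
- **Ejected cap:** the top view puts it at dispenser x = -42 mm, y = +107 mm, which is where it should be when touching the stop. The scene view gave y = +110 mm, a difference of about 2 mm that matches the calibration error.
- **Plunger and magazine:** the plunger was up and the remaining stack sat in the magazine, 1 to 2 mm from its axis in the top view.
- **Other objects:** by eye, none of the flasks or other objects had moved.
- **Not seen directly:** only the top cap shows in the magazine, so the dropped second cap is inferred from the lower stack. That the ejected cap lies flat was judged only from its round outline from above.
- **Problem on the way:** a 20° tool tilt brought joint 6 to 0.17 rad, close to its 0.16 limit, so I reduced the tilt to about 8° before the push.

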